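Start the filtration unit and hold the funnel down on its gasket for the clamp

TASK

Get the membrane filtration unit running with its keys, one at a time: green (power), then yellow (low vacuum), then blue (pump on); leave the red stop key alone. With the pump now drawing the membrane flat, pick up the steel funnel, lower it foot first into the round filter seat on the unit and hold it there level with a steady downward push of about 10 N on the orange gasket, enough to seal and never so hard as to crush it, so that a colleague can snap the blue clamp round the flange: your program finishes while you are still holding the funnel down, not letting go. Leave the petri dish, the clamp, the specimen pot and the wash bottle where they are.

Things in the scene. Friction and masses are not known exactly. Their poses are not given: they have to be found in the camera images.
- filter_unit: White filtration unit, fixed, 150 (x) x 230 (y) x 62 mm. Origin: centre of underside; x to its back, y to its left, z up. On top: black deck with four keys on the -y half, steel filter head on the +y half (axis x 0, y +58 mm). The head's cup, a locating lip of 31.5 mm inner radius flared to 34.5 (outer 39) at its mouth 91 mm above the worktop, holds an orange gasket and white membrane.
- seat (a point): Centre of the top face of the uncompressed gasket in the filter head, on the head's axis, 83 mm above the worktop and 8 mm below the mouth of the locating lip. z up, axes as the unit's.
- gasket: Orange ring gasket (60 mm outer, 43 mm inner diameter). Origin: centre of its top face; at seat when free, and moves straight down from it as the gasket is pressed. Elastic: 4 N per mm, so 10 N presses it 2.5 mm down; hard end at 6 mm; springs back when unloaded.
- key_green (a joint): Green power key, travel in m: 0 up, 0.004 fully pressed (5 N at the end of travel), springs back. Pressed straight down.
- key_yellow (a joint): Yellow low-vacuum key; as the green one.
- key_blue (a joint): Blue pump key; as the green one.
- key_red (a joint): Red stop key; as the green one. Not to be pressed.
- key_green_top (a point): Centre of the top of the green key, a rounded square cap of 18 mm standing 7 mm above the deck (back row, nearer the filter head). Keys stand 40 mm apart centre to centre.
- key_yellow_top (a point): Centre of the top of the yellow key (back row, away from the head).
- key_blue_top (a point): Centre of the top of the blue key (front row, nearer the head).
- key_red_top (a point): Centre of the top of the red key (front row, away from the head).
- funnel: Loose steel filter funnel, about 0.2 kg, 80 mm high, standing upright on the worktop. Origin: centre of underside; z up its axis. Foot flange 60 mm diameter, 10 mm thick; above it a straight open barrel, 48 mm outer diameter, 3 mm wall, to 74 mm; rim flared to 51 mm. The foot fits the seat with 1.5 mm to spare all round; resting on the free gasket, origin and seat coincide.
- filter_clamp: Blue spring clamp, lying flat, about 155 x 75 x 16 mm, the colleague's; leave it. Origin: underside at the middle of its jaws.
- petri_dish_1: Petri dish with pink agar, 72 mm diameter, 15 mm high; leave it. Origin: centre of its underside.
- sample_pot_3: Specimen pot with yellow lid, 46 mm diameter, 55 mm high; leave it. Origin: centre of its underside.
- wash_bottle_3: White wash bottle with red-collared spout, 60 x 83 x 196 mm; leave it. Origin: centre of its underside.
Not all that is in view belongs to the job. What is shaped like the funnel but purple is not meant.

How it is judged (in metres and radians):
On the way, in this order (a step that is already met when the one before it is completed fails the run):
1. the green key is pressed, alone (value of joint key_green above 0.0028 m and value of joint each of key_yellow, key_blue, key_red below 0.0012 m), for 0.04 s.
2. then the yellow key is pressed, alone (value of joint key_yellow above 0.0028 m and value of joint each of key_green, key_blue, key_red below 0.0012 m), for 0.04 s.
3. then the blue key is pressed, alone (value of joint key_blue above 0.0028 m and value of joint each of key_green, key_yellow, key_red below 0.0012 m), for 0.04 s.
4. then the funnel stands level in the filter seat, on the gasket (horizontal distance between funnel and seat below 0.004 m and angle between funnel's own z axis and vertical below 0.06 rad and z of funnel in the frame of seat below 0.0015 m and contact force between funnel and gasket above 1 N), for 0.2 s.
At the end, for the whole second after the job is handed in: The fingers still hold the funnel; it is at rest in the filter seat, within 4 mm of its axis and 3.4 degrees of upright, and presses on the gasket with 5 to 17 N (gasket down 1 to 4.5 mm) throughout the last second; all keys are up (horizontal distance between funnel and seat below 0.004 m and angle between funnel's own z axis and vertical below 0.06 rad and z of funnel in the frame of seat below 0.0015 m and contact force between funnel and gasket between 5 and 17 N and contact force between the fingers and funnel above 2 N and linear speed of funnel below 0.01 m/s and z of gasket in the frame of seat between -0.0045 and -0.001 m and value of joint each of key_green, key_yellow, key_blue, key_red below 0.0012 m); the arm keeps its last pose, push and grip.
It fails at once if the red stop key is pressed (value of joint key_red above 0.002 m).
It fails at once if the gasket is crushed (over 30 N) (contact force between funnel and gasket above 30 N).
It fails at once if the petri dish, clamp, specimen pot or wash bottle is pushed away (over 20 mm) (distance of any of petri_dish_1, filter_clamp, sample_pot_3, wash_bottle_3 from where it was at the start of the episode above 0.02 m).
It also fails if it takes over 58 s, if anything falls off the work surface, if the arm or the gripper's body presses on something with over 40 N, if the wrist force passes 120 N, or if a joint passes its speed limit or range.

ROBOT

A 6-joint arm with a two-finger parallel gripper is mounted at the origin on a cart in front of the work surface, level with it; the furniture and walls round the work are solid. World frame = base frame: x ahead of the robot, y to its left, z up, the work surface at z = 0. Lengths are in mm, angles in rad, forces in N, time in s.
With the tool pointing down it reaches from about 275 to 750 mm from the base axis. Payload 10.2 kg.
Tool frame: the origin (TCP) lies at the very end of the fingers, on their centre line; the grasp point (between the pads) lies 19 mm behind it; z points along the fingers, y is the line along which they close (so a half turn about z gives the same grasp; the last joint's range is limited). The gripper opens to 85 mm and grips with 20 to 120 N. Pads are 22 mm wide; open, the fingers measure 114 mm over their backs; the gripper's body (76 mm by 85 mm) begins 54 mm behind the grasp point. The pads swing forward as they close: fully open they stand 13 mm farther back than shut.
Start: joints at [-0.223, 0.313, 1.498, -0, 1.331, -0.223], TCP at [525.006, -0.013, 231.294] pointing down, gripper open.
Joint ranges: [-2.94, 2.94], [-0.97, 2.17], [0.19, 2.56], [-1.23, 4.37], [0.02, 3.11], [-2.88, 2.88]. Speed limits (rad/s): [2.39, 2.39, 3.01, 3.14, 3.14, 3.14].

INTERFACE

Orientations are given as a unit quaternion [w, x, y, z].
In Python, from rig import * gives the robot as it stands. The module is installed in compiled form; this text tells all that it offers.
- The arm moves only by the shell command python3 -m crank 'ROWS' [FORCE]. ROWS is JSON, a list that holds one entry, the list of rows, each a list of 7 numbers: the shift along the tool's x, y, z in units of 25 mm (1.0 is 25 mm), then the turn, a rotation vector about the tool's x, y, z in units of 8 degrees (1.0 is 8 degrees), then the finger opening in mm, from 0 to 85.4. A call has exactly 8 rows; each row shifts and turns the commanded pose from where the row before left it, along the tool's axes as they then stand; what a row does not reach is not made up. A row lasts 1/10 s, in which the tool goes at most 50 mm and 8.59 degrees, less where a joint would pass 70% of its speed; a pose out of reach is approached as far as the arm can. A call is refused whole if a number of a shift passes 1 or a number of a turn 1, either way. A call with a gripper value outside its range is refused whole. The fingers move at their own pace and stop on an object; FORCE is the grip in N (left out, the last holds). Time passes only in rows, so rows that do not move let the fingers close, or fill a call up. It gives the time, the measured TCP pose, the force, the opening and the grip force at its end, in the units of the state.
- sense(): the state, without advancing time (a new reading comes with each control period).
- capture(name): name is "scene" or "side" or "wrist"; returns the picture (420x560x3 uint8, blue, green, red); there is no depth.
- camera_model(name): a dict with "fx", "fy", "cx", "cy" (pixels), "k1" (the pictures are not rectified: a ray, as slopes to the right and down, at radius r is drawn at 1 + k1 r^2 times it, then the intrinsics apply), "world_from_camera" (4x4, takes a point from camera to world coordinates); the wrist camera has in their place "T_tool_cam" (4x4, takes a point from camera to tool coordinates, whose origin is the TCP and whose axes are the flange's). Camera axes: x right, y up, looking along -z (the intrinsics and any distortion apply to the point x, -y, -z); pixel columns grow to the right and rows downward; lengths in mm; the calibration is good to about 2 mm. A picture is of the moment at which its call begins: read the wrist's pose just before it. camera_model takes no time and is no camera call.
- finish_job(): hands the job in; it is judged then, once.
The state is a dict: "time_s": time; "joints": joint angles; "dq": joint speeds; "tau": joint torques, N m; "eef_pos": TCP position; "ee_rot": TCP orientation; "force": force on the tool from outside, world axes, zero at the start; "wrist_torque": the same for the moment, N m; "grip_width": opening from 0.0 (shut) to 1.0 (fully open); "grip_force": force on a finger pad.
Only numpy, scipy, OpenCV 4.12 (cv2) and the standard library are available. Lean on these libraries where they do the work, as an engineer would, in place of code of your own. Each camera call takes 0.05 s, during which the arm holds its last target. There are 200 camera calls.

## Working session

There is one attempt and no reset: what is moved stays moved. The work goes in short steps, Python scripts to look and compute and a shell command to move; the robot and the scene stay as the last step left them, time stands still between calls to the robot, and variables do not carry over. Pictures are saved under pics/ and viewed, at most 10 in all, crops included, and the job is handed in when it is done.

```bash
mkdir -p pics
cat > h.py <<'E'
from rig import *
import numpy as np, cv2
from scipy.spatial.transform import Rotation as R
def ray(name,u,v,st=None):
    m=camera_model(name); 
    K=np.array([[m['fx'],0,m['cx']],[0,m['fy'],m['cy']],[0,0,1.]])
    x,y=cv2.undistortPoints(np.array([[[u,v]]],float),K,np.array([m['k1'],0,0,0.]))[0,0]
    if name=='wrist':
        st=st or sense(); q=st['ee_rot']; T=np.eye(4); T[:3,:3]=R.from_quat([q[1],q[2],q[3],q[0]]).as_matrix(); T[:3,3]=st['eef_pos']
        T=T@np.array(m['T_tool_cam'])
    else: T=np.array(m['world_from_camera'])
    return T[:3,3],T[:3,:3]@np.array([x,-y,-1.])
def onz(name,u,v,z,st=None):
    o,d=ray(name,u,v,st); return o+d*(z-o[2])/d[2]
E
python3 - <<'E'
from h import *
s=sense();print(s)
a=capture('scene');b=capture('side');c=capture('wrist')
for n,i in zip(('scene','side','wrist'),(a,b,c)): cv2.imwrite(f'pics/{n}0.png',i)
for n in('scene','side','wrist'): print(camera_model(n))
E
```

```text
{'time_s': 0.0, 'joints': array([-2.23417067e-01,  3.13457595e-01,  1.49844401e+00,  2.79552163e-05,
        1.33097137e+00, -2.23383224e-01]), 'dq': array([ 0.00059714, -0.00116834,  0.000487  ,  0.00024078,  0.00060474,
        0.00074373]), 'tau': array([-5.78409599e-04, -4.12261176e+01, -2.59742296e+01, -3.58453699e-04,
        4.11797926e-03, -1.23038126e-05]), 'eef_pos': array([5.24749285e+02, 4.29483314e-02, 2.30728574e+02]), 'ee_rot': array([-5.48934090e-04,  7.07120955e-01,  7.07092317e-01, -3.29640808e-04]), 'force': array([ 0.11152838, -0.73584832,  0.19899681]), 'wrist_torque': array([ 0.02593624, -0.02548818,  0.02186391]), 'grip_force': 0.0, 'grip_width': 1.0002208148711484}
{'fx': 523.014977817368, 'fy': 523.014977817368, 'cx': 279.0302246802295, 'cy': 209.37319455872768, 'k1': -0.10785787104961526, 'world_from_camera': array([[-7.97071316e-01,  4.56873302e-01, -3.94897586e-01,
        -1.57723808e+01],
       [-6.03789346e-01, -6.14583758e-01,  5.07666456e-01,
         8.15040167e+02],
       [-1.07583923e-02,  6.43081325e-01,  7.65722317e-01,
         1.28288637e+03]
[... 370 characters left out ...]
-8.68255596e-01,
        -7.78597420e+02],
       [-1.20456180e-02,  8.69479438e-01,  4.93822246e-01,
         5.63326047e+02],
       [ 0.00000000e+00,  0.00000000e+00,  0.00000000e+00,
         1.00000000e+00]])}
{'fx': 319.1749372975839, 'fy': 319.1749372975839, 'cx': 281.94631016272797, 'cy': 205.76578289079126, 'k1': -0.0462090527458653, 'T_tool_cam': array([[-2.97414439e-04,  9.59662414e-01,  2.81154695e-01,
         7.13541403e+01],
       [ 9.99999285e-01, -4.02963378e-05,  1.19537433e-03,
        -1.05323376e-01],
       [ 1.15848532e-03,  2.81154850e-01, -9.59661716e-01,
        -1.43116806e+02],
       [ 0.00000000e+00,  0.00000000e+00,  0.00000000e+00,
         1.00000000e+00]])}
```

View pics/scene0.png

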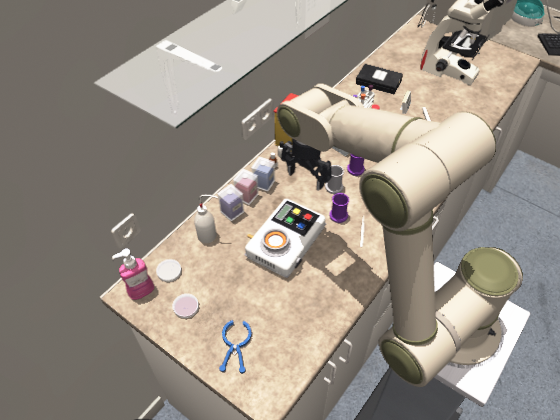

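View pics/side0.png

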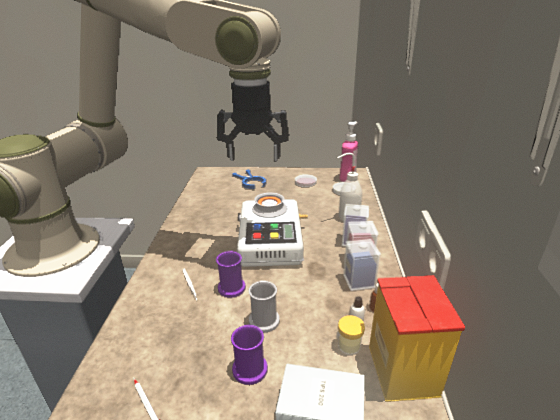

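View pics/wrist0.png

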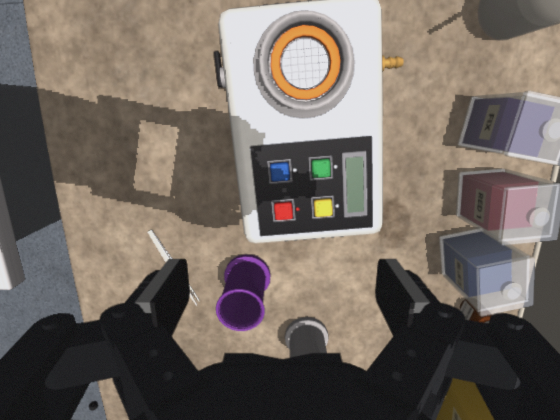

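The wrist picture shows the keys blue (280,171), green (321,168), red (284,211) and yellow (323,208), with the gasket ring at (306,61). The side view has three funnel shapes: purple (231,273), grey steel (263,305) and purple (249,353). Only the grey one fits "steel"; I'll confirm it in a crop and measure.

```bash
cat > m.py <<'E'
from h import *
def cents(img,boxes):
    hsv=cv2.cvtColor(img,cv2.COLOR_BGR2HSV); out={}
    rng={'green':(45,85),'yellow':(24,34),'blue':(105,125),'red':(0,8),'orange':(8,20)}
    for k,(u0,v0,u1,v1) in boxes.items():
        m=cv2.inRange(hsv,(rng[k][0],130,60),(rng[k][1],255,255))
        w=np.zeros_like(m); w[v0:v1,u0:u1]=m[v0:v1,u0:u1]
        if k=='red': w[v0:v1,u0:u1]|=cv2.inRange(hsv,(172,130,60),(180,255,255))[v0:v1,u0:u1]
        cs,_=cv2.findContours(w,0,2)
        if not cs: continue
        c=max(cs,key=cv2.contourArea); r=cv2.minAreaRect(c); out[k]=(r[0],r[1],cv2.fitEllipse(c))
    return out
def tri(rs):
    A=np.zeros((3,3));b=np.zeros(3)
    for o,d in rs:
        d=d/np.linalg.norm(d);P=np.eye(3)-np.outer(d,d);A+=P;b+=P@o
    p=np.linalg.solve(A,b); return p,[np.linalg.norm(np.cross(p-o,d/np.linalg.norm(d))) for o,d in rs]
E
python3 - <<'E'
from m import *
np.set_printoptions(precision=1,suppress=True)
w=cv2.imread('pics/wrist0.png');s=cv2.imread('pics/side0.png');c=cv2.imread('pics/scene0.png')
W=cents(w,{'green':(300,150,342,190),'yellow':(305,190,345,228),'blue':(262,152,299,190),'red':(265,192,303,228),'orange':(255,10,355,110)})
S=cents(s,{'green':(266,220,283,233),'yellow':(266,230,284,242),'blue':(249,220,267,233),'red':(247,230,267,242),'orange':(250,190,290,214)})
for k in W:
    cw=W[k][2][0] if k=='orange' else W[k][0]
    print(k,np.array(cw),np.array(W[k][1]),[onz('wrist',*cw,z) for z in((83,) if k=='orange' else (62,69,))])
    if k in S:
        cs=S[k][2][0] if k=='orange' else S[k][0]
        p,e=tri([ray('wrist',*cw),ray('side',*cs)]);print('  side',np.array(cs),np.array(S[k][1]),'tri',p,e)
a=cv2.resize(s[270:390,190:310],None,fx=5,fy=5,interpolation=2)[:, :]
b=cv2.resize(c[140:240,300:380],(0,0),fx=2.5,fy=2.5)
o=np.zeros((600,800,3),np.uint8);o[:,:600]=a;o[:250,600:800]=b;cv2.imwrite('pics/crop1.png',o)
E
```

```text
green [320.5 167.5] [17. 17.] [array([562.2,  19.3,  62. ]), array([561.3,  20.5,  69. ])]
  side [273.5 225.5] [3. 5.] tri [561.7  20.2  67.2] [np.float64(0.12783092904529092), np.float64(0.12783092904539858)]
yellow [323.  207.5] [16.7 17.2] [array([566. , -21.9,  62. ]), array([565.1, -19.8,  69. ])]
  side [273.5 234. ] [4. 7.] tri [564.8 -19.8  69.2] [np.float64(0.2848831152140203), np.float64(0.2848831152140497)]
blue [279.6 171.4] [18.3 18.4] [array([521.9,  15.3,  62. ]), array([521.9,  16.6,  69. ])]
  side [257.3 224.2] [5.8 3.1] tri [522.7  17.2  72.1] [np.float64(0.7713963751737838), np.float64(0.7713963751736843)]
red [283.  210.5] [17. 18.] [array([525.2, -25. ,  62. ]), array([525.2, -22.9,  69. ])]
  side [256.5 234.5] [7. 5.] tri [525.4 -22.9  69. ] [np.float64(0.21290993706570635), np.float64(0.21290993706581704)]
orange [305.   61.6] [73. 69.] [array([543.8, 113.3,  83. ])]
  side [269.2 201.2] [ 5.8 22.1] tri [544.3 113.4  82.7] [np.float64(0.4850014496425625), np.float64(0.4850014496424582)]
```

View pics/crop1.png

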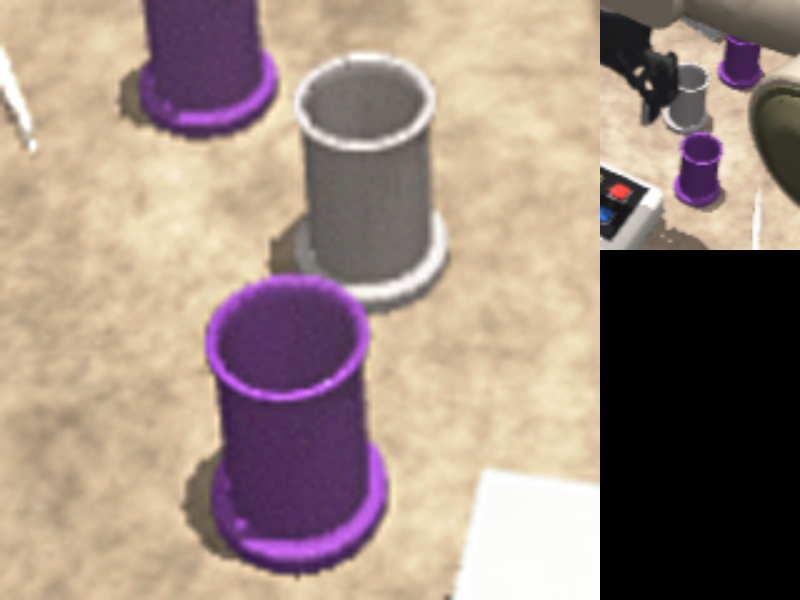

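The crop confirms the upright grey steel funnel, rim at side (263,291) and scene (336,171), between the two purple ones. The key points agree across views: height about 69, spacing about 40, unit yaw about +5°. Now moving to above green with the fingers closed.

```bash
python3 -m crank '[[[0.1,0.184,0.75,0,0,0,0],[0.1,0.184,0.75,0,0,0,0],[0.1,0.184,0.75,0,0,0,0],[0.1,0.184,0.75,0,0,0,0],[0.1,0.184,0.75,0,0,0,0],[0.1,0.184,0.7,0,0,0,0],[0.1,0.184,0.6,0,0,0,0],[0.1,0.184,0.6,0,0,0,0]]]' 30
python3 - <<'E'
from m import *
np.set_printoptions(precision=1,suppress=True)
print(onz('side',263,290.6,80),onz('scene',336,171.2,80),tri([ray('side',263,290.6),ray('scene',336,171.2)]))
cv2.imwrite('pics/side1.png',capture('side'));print(sense())
E
```

```text
time_s: 0.95
eef_pos: [562.1, 20.2, 89.1]
ee_rot: [-0.0, 0.707, 0.707, -0.0]
force: [0.5, -0.3, -0.1]
grip_width: -0.002
grip_force: 0.0
[ 559.4 -226.6   80. ] [ 554.6 -218.5   80. ] (array([ 557.8, -222.1,   75.6]), [np.float64(1.0908030380878206), np.float64(1.0908030380879177)])
{'time_s': 1.0, 'joints': array([-0.2,  0.5,  1.6,  0. ,  1. , -0.2]), 'dq': array([-0. , -0. ,  0. , -0. ,  0.1, -0. ]), 'tau': array([ -0.2, -56.1, -26.6,  -0.1,   0.1,  -0. ]), 'eef_pos': array([561.4,  20.5,  86.8]), 'ee_rot': array([-0. ,  0.7,  0.7, -0. ]), 'force': array([-1.2,  1. , -3. ]), 'wrist_torque': array([-0.,  0.,  0.]), 'grip_force': 0.0, 'grip_width': 0.0007574696866947014}
```

View pics/side1.png

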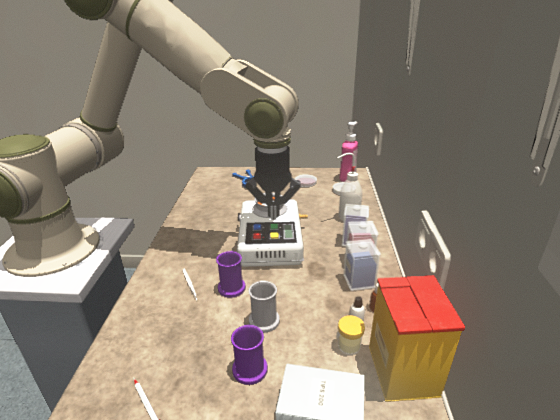

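The closed fingertips now hover over the green key, and nothing else has moved. Descending slowly.

```bash
python3 -m crank '[[[0,0,0,0,0,0,0],[0,0,0.2,0,0,0,0],[0,0,0.2,0,0,0,0],[0,0,0.16,0,0,0,0],[0,0,0.08,0,0,0,0],[0,0,0,0,0,0,0],[0,0,0,0,0,0,0],[0,0,0,0,0,0,0]]]'
```

```text
time_s: 1.8
eef_pos: [561.9, 20.0, 74.3]
ee_rot: [0.0, 0.707, 0.707, 0.0]
force: [-0.1, -0.3, -0.3]
grip_width: 0.002
grip_force: 0.0
```

```bash
python3 -m crank '[[[0,0,0.12,0,0,0,0],[0,0,0.08,0,0,0,0],[0,0,0.06,0,0,0,0],[0,0,0.05,0,0,0,0],[0,0,0.04,0,0,0,0],[0,0,0,0,0,0,0],[0,0,0,0,0,0,0],[0,0,0,0,0,0,0]]]'
```

```text
time_s: 2.6
eef_pos: [561.9, 20.0, 66.0]
ee_rot: [0.0, 0.707, 0.707, 0.0]
force: [-3.3, 0.2, 9.2]
grip_width: 0.004
grip_force: 4.4
```

9.2 N is past the 5 N at end of travel, so green is pressed. Up, across to yellow, down.

```bash
python3 -m crank '[[[0,0,-0.25,0,0,0,0],[0,0,-0.25,0,0,0,0],[-0.4,0.03,0,0,0,0,0],[-0.4,0.04,0,0,0,0,0],[-0.4,0.04,0,0,0,0,0],[-0.4,0.03,0,0,0,0,0],[0,0,0,0,0,0,0],[0,0,0.12,0,0,0,0]]]'; python3 -m crank '[[[0,0,0,0,0,0,0],[0,0,0.12,0,0,0,0],[0,0,0.1,0,0,0,0],[0,0,0.08,0,0,0,0],[0,0,0.08,0,0,0,0],[0,0,0,0,0,0,0],[0,0,0,0,0,0,0],[0,0,0,0,0,0,0]]]'
```

```text
time_s: 3.4
eef_pos: [565.4, -20.3, 74.8]
ee_rot: [0.0, 0.707, 0.707, 0.0]
force: [0.6, -0.1, 0.2]
grip_width: 0.002
grip_force: 0.0
time_s: 4.2
eef_pos: [565.3, -19.7, 66.0]
ee_rot: [0.0, 0.707, 0.707, 0.0]
force: [-3.4, 1.9, 9.6]
grip_width: -0.003
grip_force: 4.4
```

Yellow is pressed. Next is blue.

```bash
python3 -m crank '[[[0,0,-0.25,0,0,0,0],[0,0,-0.3,0,0,0,0],[0.37,-0.43,0,0,0,0,0],[0.37,-0.43,0,0,0,0,0],[0.37,-0.43,0,0,0,0,0],[0.36,-0.43,0,0,0,0,0],[0,0,0,0,0,0,0],[0,0,0.17,0,0,0,0]]]'; python3 -m crank '[[[0,0,0,0,0,0,0],[0,0,0.12,0,0,0,0],[0,0,0.1,0,0,0,0],[0,0,0.08,0,0,0,0],[0,0,0.08,0,0,0,0],[0,0,0,0,0,0,0],[0,0,0,0,0,0,0],[0,0,0,0,0,0,0]]]'
```

```text
time_s: 5.0
eef_pos: [523.1, 16.4, 75.4]
ee_rot: [0.001, 0.707, 0.707, 0.0]
force: [0.7, -0.2, -0.1]
grip_width: -0.004
grip_force: 0.0
time_s: 5.8
eef_pos: [522.6, 16.4, 66.0]
ee_rot: [0.001, 0.707, 0.707, 0.0]
force: [-2.5, -0.9, 9.1]
grip_width: -0.003
grip_force: 4.4
```

Blue is pressed. Lift and travel to view the funnel from above.

```bash
python3 -m crank '[[[0,0,-0.3,0,0,0,0],[0,0,-0.8,0,0,0,0],[0,0,-1,0,0,0,0],[0,0,-1,0,0,0,20],[0,0,-1,0,0,0,85],[0,0,-1,0,0,0,85],[0,0,-0.9,0,0,0,85],[-0.5,0.1,-0.5,0,0,0,85]]]'; python3 -m crank '[[[-0.9,0.2,0,0,0,0,85],[-1,0.2,0,0,0,0,85],[-1,0.2,0,0,0,0,85],[-1,0.2,0,0,0,0,85],[-1,0.2,0,0,0,0,85],[-1,0.2,0,0,0,0,85],[-0.8,0.2,0,0,0,0,85],[-0.4,0.1,0,0,0,0,85]]]';python3 -m crank '[[[0,0,0,0,0,0,85],[0,0,0,0,0,0,85],[0,0,0,0,0,0,85],[0,0,0,0,0,0,85],[0,0,0,0,0,0,85],[0,0,0,0,0,0,85],[0,0,0,0,0,0,85],[0,0,0,0,0,0,85]]]'
python3 - <<'E'
from h import *
cv2.imwrite('pics/w2.png',capture('wrist'));print(sense()['eef_pos'])
E
```

```text
time_s: 6.6
eef_pos: [524.9, 5.0, 229.9]
ee_rot: [0.001, 0.707, 0.708, 0.001]
force: [0.5, 0.6, 0.7]
grip_width: 0.845
grip_force: 0.0
time_s: 7.4
eef_pos: [562.3, -174.6, 227.6]
ee_rot: [-0.0, 0.708, 0.707, -0.0]
force: [-0.7, 0.8, 0.7]
grip_width: 0.996
grip_force: 0.0
time_s: 8.2
eef_pos: [562.3, -173.2, 227.8]
ee_rot: [-0.0, 0.707, 0.707, -0.0]
force: [-0.2, -0.2, 0.4]
grip_width: 0.992
grip_force: 0.0
[ 562.29718767 -173.24508229  227.77901741]
```

View pics/w2.png

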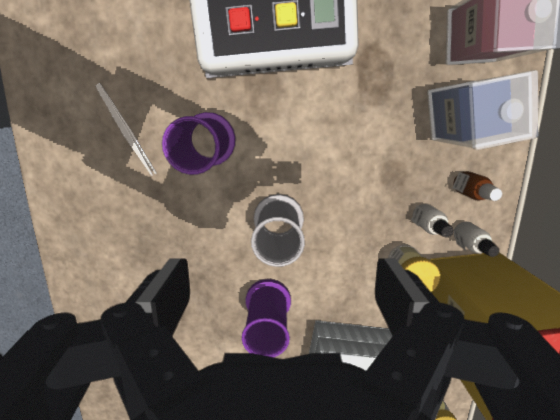

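The steel funnel's rim is at about (278,241), with the foot behind it at about (280,215). The purple ones are at (200,140) and (267,310), and the pot lid is at (424,275).

Run:
```python
from m import *
np.set_printoptions(precision=1,suppress=True)
w=cv2.imread('pics/w2.png');h=cv2.cvtColor(w,cv2.COLOR_BGR2HSV)
m=cv2.inRange(h,(0,0,135),(180,35,255)); z=np.zeros_like(m); z[190:272,245:312]=m[190:272,245:312]
pts=cv2.findNonZero(z)[:,0]; 
low=pts[pts[:,1]>241]; print(pts.min(0),pts.max(0),low.min(0),low.max(0))
# rim circle on plane z=80: outer edge points by column bottom
P=[]
for u in range(253,304):
    c=pts[pts[:,0]==u]
    if len(c): P.append((u,c[:,1].max()))
Q=np.array([onz('wrist',u,v+.5,79)[:2] for u,v in P if v>236])
A=np.c_[2*Q,np.ones(len(Q))];s=np.linalg.lstsq(A,(Q**2).sum(1),rcond=None)[0];print('rim circ',s[:2],np.sqrt(s[2]+s[0]**2+s[1]**2),len(Q))
T=[]
for u in range(256,302):
    c=pts[pts[:,0]==u]
    if len(c): T.append((u,c[:,1].min()))
Q=np.array([onz('wrist',u,v,9)[:2] for u,v in T if v<212])
A=np.c_[2*Q,np.ones(len(Q))];s=np.linalg.lstsq(A,(Q**2).sum(1),rcond=None)[0];print('foot circ',s[:2],np.sqrt(s[2]+s[0]**2+s[1]**2),len(Q))
print('rim hand',onz('wrist',278,241.5,80))
for n,u,v,z in(('pL',191,145,80),('pN',267,338,80),('lid',424,275,55)):print(n,onz('wrist',u,v,z))
```

```text
[251 195] [304 266] [251 242] [304 266]
rim circ [ 557.3 -224.9] 26.309195204204826 51
foot circ [ 559.3 -220.5] 25.445321615961586 34
rim hand [ 557.9 -223.7   80. ]
pL [ 479.6 -129.8   80. ]
pN [ 545.5 -337.5   80. ]
lid [ 720.1 -274.8   55. ]
```

Rim fit radius is 26.3 (25.5 expected), so the funnel is at about (558,-224), with its neighbours well clear. Descending around it.

```bash
python3 -m crank '[[[-0.5,-0.04,0,0,0,0,85],[-0.55,-0.05,0.2,0,0,0,85],[-0.5,-0.04,0.5,0,0,0,85],[-0.5,-0.04,0.7,0,0,0,85],[0,0,0.8,0,0,0,85],[0,0,0.8,0,0,0,85],[0,0,0.7,0,0,0,85],[0,0,0.5,0,0,0,85]]]'; python3 -m crank '[[[0,0,0.5,0,0,0,85],[0,0,0.7,0,0,0,85],[0,0,0.8,0,0,0,85],[0,0,0.8,0,0,0,85],[0,0,0.6,0,0,0,85],[0,0,0.4,0,0,0,85],[0,0,0.1,0,0,0,85],[0,0,0,0,0,0,85]]]'
```

```text
time_s: 9.05
eef_pos: [557.2, -225.2, 120.4]
ee_rot: [-0.001, 0.707, 0.707, -0.0]
force: [0.2, -0.5, -0.3]
grip_width: 1.0
grip_force: 0.0
time_s: 9.85
eef_pos: [558.2, -224.7, 25.4]
ee_rot: [0.0, 0.707, 0.707, 0.0]
force: [-0.1, -0.7, 0.1]
grip_width: 0.994
grip_force: 0.0
```

```bash
python3 -m crank '[[[0,0,0,0,0,0,55],[0,0,0,0,0,0,30],[0,0,0,0,0,0,30],[0,0,0,0,0,0,30],[0,0,0,0,0,0,30],[0,0,0,0,0,0,30],[0,0,0,0,0,0,30],[0,0,0,0,0,0,30]]]' 60; python3 -m crank '[[[0,0,-0.1,0,0,0,30],[0,0,-0.3,0,0,0,30],[0,0,-0.6,0,0,0,30],[0,0,-0.8,0,0,0,30],[0,0,-1,0,0,0,30],[0,0,-1,0,0,0,30],[0,0,-0.8,0,0,0,30],[0,0,-0.4,0,0,0,30]]]'
python3 - <<'E'
from h import *
o=np.zeros((420,560,3),np.uint8); o=capture('side'); w=capture('wrist');cv2.imwrite('pics/w3.png',w)
cv2.imwrite('pics/s3.png',np.hstack([cv2.resize(o[130:340,160:340],(400,467)),cv2.resize(w,(400,467))]));print(sense()['eef_pos'])
E
```

```text
time_s: 10.65
eef_pos: [558.4, -224.8, 26.3]
ee_rot: [0.001, 0.707, 0.707, 0.0]
force: [-1.8, 1.0, 6.0]
grip_width: 0.557
grip_force: 60.0
time_s: 11.45
eef_pos: [558.6, -224.8, 153.3]
ee_rot: [0.002, 0.707, 0.707, 0.0]
force: [0.5, 0.1, -2.2]
grip_width: 0.552
grip_force: 60.1
[ 558.52187885 -224.7759443   152.02584924]
```

View pics/s3.png

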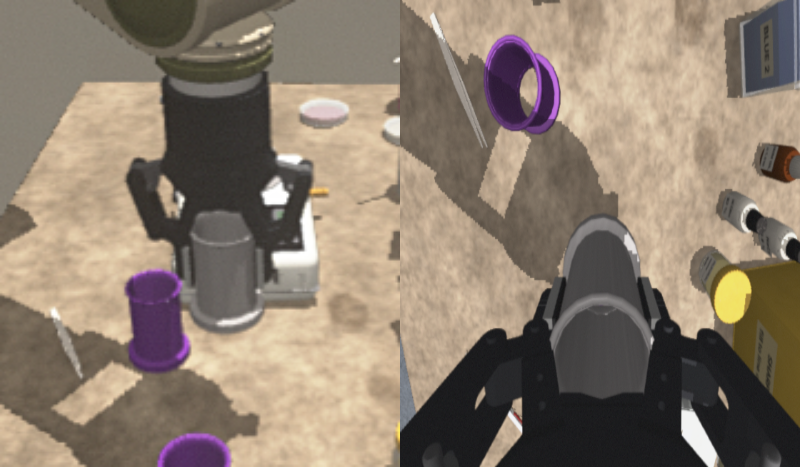

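The funnel is held upright (opening about 47 mm). Refine the seat estimate and check the wash bottle clearance before travelling.

Run:
```python
from m import *
np.set_printoptions(precision=1,suppress=True)
st={'eef_pos':np.array([525.0,0,231.2]),'ee_rot':[0,.70711,.70711,0]}
w=cv2.imread('pics/wrist0.png');h=cv2.cvtColor(w,cv2.COLOR_BGR2HSV)
def circ(Q):
    A=np.c_[2*Q,np.ones(len(Q))];s=np.linalg.lstsq(A,(Q**2).sum(1),rcond=None)[0];return s[:2],np.sqrt(s[2]+s[0]**2+s[1]**2)
m=cv2.inRange(h,(6,130,60),(22,255,255));m[:,:255]=0;m[:,355:]=0;m[110:]=0
cs,hi=cv2.findContours(m,cv2.RETR_CCOMP,cv2.CHAIN_APPROX_NONE)
for i,c in enumerate(cs):
    if len(c)>80:
        Q=np.array([onz('wrist',*p,83,st)[:2] for p in c[:,0].astype(float)]);print('gasket',hi[0][i][3],circ(Q),len(c))
# lip outer edge: radial search of white->grey boundary
g=cv2.cvtColor(w,cv2.COLOR_BGR2GRAY)
P=[]
for a in np.arange(0,2*np.pi,.1):
    pr=[int(g[int(round(61.6+r*np.sin(a))),int(round(305+r*np.cos(a)))]) if 61.6+r*np.sin(a)>0 else 0 for r in np.arange(42,58,.5)]
    d=np.diff(pr);k=d.argmax(); r=42+.5*k
    P.append((a,r,d.max()))
print([(round(a,1),round(r,1),d) for a,r,d in P][::4])
Q=np.array([onz('wrist',305+r*np.cos(a),61.6+r*np.sin(a),91,st)[:2] for a,r,d in P if d>20]);print('lip',circ(Q))
for u,v in((207,243),(206,225)):print('bottle',onz('scene',u,v,0))
print('bottle wrist left edge',onz('wrist',470,10,100,st),onz('side',350,218,0))
```

```text
gasket -1 (array([544.2, 112.6]), np.float64(29.246780204968594)) 204
gasket 0 (array([543.8, 112.1]), np.float64(21.5959874517283)) 149
[(np.float64(0.0), np.float64(43.5), np.int64(24)), (np.float64(0.4), np.float64(50.0), np.int64(32)), (np.float64(0.8), np.float64(52.0), np.int64(42)), (np.float64(1.2), np.float64(55.5), np.int64(41)), (np.float64(1.6), np.float64(56.5), np.int64(35)), (np.float64(2.0), np.float64(57.0), np.int64(44)), (np.float64(2.4), np.float64(54.5), np.int64(57)), (np.float64(2.8), np.float64(53.5), np.int64(41)), (np.float64(3.2), np.float64(52.5), np.int64(54)), (np.float64(3.6), np.float64(50.5), np.int64(32)), (np.float64(4.0), np.float64(45.0), np.int64(26)), (np.float64(4.4), np.float64(51.5), np.int64(36)), (np.float64(4.8), np.float64(51.0), np.int64(23)), (np.float64(5.2), np.float64(51.0), np.int64(18)), (np.float64(5.6), np.float64(45.5), np.int64(16)), (np.float64(6.0), np.float64(49.0), np.int64(31))]
lip (array([542.2, 108.3]), np.float64(41.26262967940477))
bottle [741.4 202.5   0. ]
bottle [791.1 152.3   0. ]
bottle wrist left edge [671.8 150.6 100. ] [763.5 174.    0. ]
```

Bottle is at x>670, clear. Move to just short of the seat for a near-vertical look.

```bash
python3 -m crank '[[[0.4,-0.04,0,0,0,0,30],[0.7,-0.04,0,0,0,0,30],[0.8,-0.04,0,0,0,0,30],[0.8,-0.04,0,0,0,0,30],[0.8,-0.04,0,0,0,0,30],[0.8,-0.04,0,0,0,0,30],[0.8,-0.04,0,0,0,0,30],[0.8,-0.04,0,0,0,0,30]]]'; python3 -m crank '[[[0.8,-0.05,0,0,0,0,30],[0.8,-0.05,0,0,0,0,30],[0.8,-0.05,0,0,0,0,30],[0.8,-0.05,0,0,0,0,30],[0.6,-0.05,0,0,0,0,30],[0.4,0,0,0,0,0,30],[0,0,0,0,0,0,30],[0,0,0,0,0,0,30]]]'
python3 - <<'E'
from h import *
import pickle
s=sense();w=capture('wrist');cv2.imwrite('pics/w4.png',w);pickle.dump(s,open('s4.pkl','wb'));print(s['eef_pos'],s['ee_rot'],s['force'])
E
```

```text
time_s: 12.35
eef_pos: [549.4, -74.4, 149.9]
ee_rot: [-0.001, 0.707, 0.708, -0.0]
force: [-0.1, 0.2, -2.8]
grip_width: 0.56
grip_force: 60.1
time_s: 13.15
eef_pos: [543.8, 27.8, 150.2]
ee_rot: [0.0, 0.707, 0.707, -0.0]
force: [-0.2, -0.5, -1.5]
grip_width: 0.552
grip_force: 60.1
[543.79220813  27.84461596 150.20550112] [ 4.64396057e-05  7.07041620e-01  7.07171925e-01 -1.19599332e-04] [-0.22861587 -0.54023252 -1.53089232]
```

View pics/w4.png

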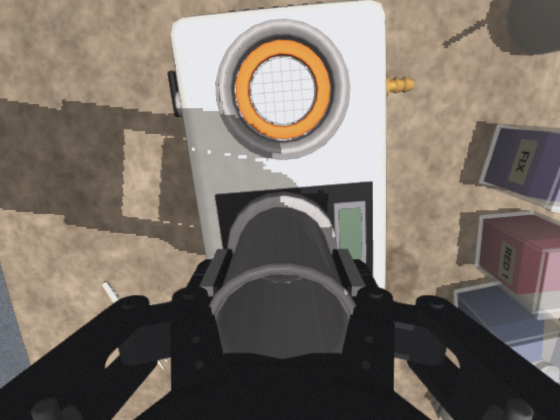

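The gasket is at about (282,90), fully visible, and the foot's front arc tops out at about (285,194). Fit both.

Run:
```python
from m import *
import pickle
from scipy.optimize import least_squares
np.set_printoptions(precision=1,suppress=True)
st=pickle.load(open('s4.pkl','rb'))
w=cv2.imread('pics/w4.png');h=cv2.cvtColor(w,cv2.COLOR_BGR2HSV);g=cv2.cvtColor(w,cv2.COLOR_BGR2GRAY).astype(int)
def circ(Q,r=None):
    f=lambda p:np.hypot(Q[:,0]-p[0],Q[:,1]-p[1])-(r or p[2])
    s=least_squares(f,[*Q.mean(0),30],loss='soft_l1',f_scale=.5);return s.x,np.abs(s.fun).mean()
m=cv2.inRange(h,(6,130,60),(22,255,255));m[:,:200]=0;m[:,360:]=0;m[160:]=0
cs,hi=cv2.findContours(m,cv2.RETR_CCOMP,cv2.CHAIN_APPROX_NONE)
for i,c in enumerate(cs):
    if len(c)>80:
        Q=np.array([onz('wrist',*p,83,st)[:2] for p in c[:,0].astype(float)]);print('gasket',hi[0][i][3],circ(Q))
P=[]
for u in range(250,322,3):
    d=np.diff(g[182:215,u]); k=np.abs(d).argmax(); P.append((u,183+k,d[k]))
print(P)
for zb in(124,126):
  Q=np.array([onz('wrist',u,v,zb,st)[:2] for u,v,d in P]);print('foot',zb,circ(Q,30),circ(Q))
print('TCP',st['eef_pos'])
```

```text
gasket -1 (array([543.8, 112.7,  29.2]), np.float64(0.18747803693650478))
gasket 0 (array([543.6, 112.3,  21.5]), np.float64(0.1498458414804869))
[(250, np.int64(192), np.int64(-60)), (253, np.int64(191), np.int64(-54)), (256, np.int64(191), np.int64(-55)), (259, np.int64(191), np.int64(-57)), (262, np.int64(190), np.int64(-56)), (265, np.int64(190), np.int64(-52)), (268, np.int64(190), np.int64(-54)), (271, np.int64(190), np.int64(-56)), (274, np.int64(189), np.int64(-58)), (277, np.int64(189), np.int64(-53)), (280, np.int64(189), np.int64(-55)), (283, np.int64(196), np.int64(70)), (286, np.int64(196), np.int64(71)), (289, np.int64(207), np.int64(-65)), (292, np.int64(197), np.int64(65)), (295, np.int64(198), np.int64(68)), (298, np.int64(187), np.int64(-75)), (301, np.int64(187), np.int64(-83)), (304, np.int64(187), np.int64(-82)), (307, np.int64(187), np.int64(-86)), (310, np.int64(186), np.int64(-80)), (313, np.int64(186), np.int64(-81)), (316, np.int64(186), np.int64(-81)), (319, np.int64(186), np.int64(-83))]
foot 124 (array([543.2,  86.1,  30. ]), np.float64(1.9546151004902208)) (array([519.6, 363.4, 305.5]), np.float64(1.3809109877311083))
foot 126 (array([543.1,  86.6,  30. ]), np.float64(1.9246230596797513)) (array([520.2, 356.3, 297.9]), np.float64(1.3655364408301338))
TCP [543.8  27.8 150.2]
```

Run:
```python
from m import *
import pickle
from scipy.optimize import least_squares
np.set_printoptions(precision=1,suppress=True)
st=pickle.load(open('s4.pkl','rb'))
g=cv2.cvtColor(cv2.imread('pics/w4.png'),cv2.COLOR_BGR2GRAY).astype(int)
P=[]
for u in range(236,331,3):
    d=np.diff(g[193:235,u]); k=np.where(d>25)[0]
    if len(k): P.append((u,194+int(k[0])))
print(P)
for zb in(124,126):
  Q=np.array([onz('wrist',u,v,zb,st)[:2] for u,v in P])
  for r in(30,None):
    s=least_squares(lambda p:np.hypot(Q[:,0]-p[0],Q[:,1]-p[1])-(r or p[2]),[543,28,30],loss='soft_l1',f_scale=.5);print(zb,s.x,np.abs(s.fun).mean())
```

```text
[(266, 198), (272, 197), (281, 195), (284, 195), (287, 195), (290, 196), (293, 197), (296, 197), (299, 198), (302, 199), (305, 200), (308, 202), (311, 203), (314, 205), (317, 207), (320, 210), (323, 213), (326, 216), (329, 220)]
124 [544.   25.5  30. ] 0.1503014708509965
124 [543.7  24.6  30.8] 0.14290574977296275
126 [543.9  26.   30. ] 0.14169498622308727
126 [543.7  25.5  30.5] 0.14122519255121072
```

In the same picture the funnel axis is at (543.9,25.7) and the seat at (543.8,112.5), so go +86.8 mm in y, then down to just above the mouth.

```bash
python3 -m crank '[[[0.4,0,0,0,0,0,30],[0.8,0,0,0,0,0,30],[0.8,0,0,0,0,0,30],[0.8,0,0,0,0,0,30],[0.47,0,0,0,0,0,30],[0.2,0,0,0,0,0,30],[0,0,0.1,0,0,0,30],[0,0,0.3,0,0,0,30]]]'; python3 -m crank '[[[0,0,0.4,0,0,0,30],[0,0,0.3,0,0,0,30],[0,0,0.1,0,0,0,30],[0,0,0,0,0,0,30],[0,0,0,0,0,0,30],[0,0,0,0,0,0,30],[0,0,0,0,0,0,30],[0,0,0,0,0,0,30]]]'
python3 - <<'E'
from h import *
a=capture('side');b=capture('scene');s=sense();print(s['eef_pos'],s['ee_rot'],s['force'])
cv2.imwrite('pics/s5.png',np.hstack([cv2.resize(a[150:250,220:320],(400,400),interpolation=2),cv2.resize(b[190:290,230:330],(400,400),interpolation=2)]))
E
```

```text
time_s: 14.0
eef_pos: [544.2, 114.2, 140.4]
ee_rot: [0.001, 0.707, 0.707, 0.0]
force: [0.3, -0.1, -1.9]
grip_width: 0.552
grip_force: 60.1
time_s: 14.8
eef_pos: [543.9, 114.7, 120.5]
ee_rot: [0.0, 0.707, 0.707, 0.0]
force: [0.6, 0.5, -1.4]
grip_width: 0.555
grip_force: 60.1
[543.8554901  114.76673817 120.42776076] [9.20669558e-05 7.07075210e-01 7.07138339e-01 9.12006918e-05] [-0.43743122 -0.04059996 -1.71480122]
```

View pics/s5.png

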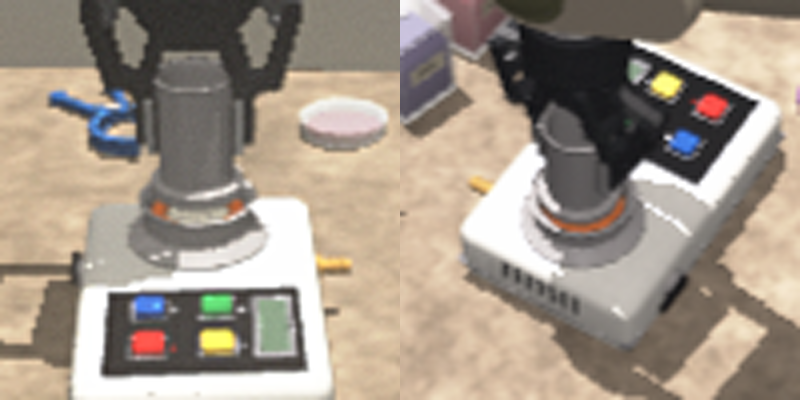

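The funnel hovers about 3 mm above the cup and looks centred in both views. Lowering into the lip.

```bash
python3 -m crank '[[[0,0,0.06,0,0,0,30],[0,0,0.06,0,0,0,30],[0,0,0.06,0,0,0,30],[0,0,0.06,0,0,0,30],[0,0,0.06,0,0,0,30],[0,0,0.04,0,0,0,30],[0,0,0,0,0,0,30],[0,0,0,0,0,0,30]]]'
```

```text
time_s: 15.7
eef_pos: [544.0, 114.5, 112.1]
ee_rot: [0.0, 0.707, 0.707, 0.0]
force: [-1.4, -3.4, 3.9]
grip_width: 0.556
grip_force: 60.5
```

Contact with a -y side force, so the foot is touching the +y flare. Ease 1.25 mm toward -y.

```bash
python3 -m crank '[[[-0.02,0,0,0,0,0,30],[-0.02,-0.01,0,0,0,0,30],[-0.01,0,0,0,0,0,30],[0,0,0,0,0,0,30],[0,0,0,0,0,0,30],[0,0,0,0,0,0,30],[0,0,0,0,0,0,30],[0,0,0,0,0,0,30]]]'
```

```text
time_s: 16.5
eef_pos: [543.1, 113.3, 111.3]
ee_rot: [-0.0, 0.707, 0.707, -0.001]
force: [-0.7, -0.5, -1.8]
grip_width: 0.557
grip_force: 60.1
```

Free again. Continue down 2.5 mm.

```bash
python3 -m crank '[[[0,0,0.03,0,0,0,30],[0,0,0.03,0,0,0,30],[0,0,0.02,0,0,0,30],[0,0,0.02,0,0,0,30],[0,0,0,0,0,0,30],[0,0,0,0,0,0,30],[0,0,0,0,0,0,30],[0,0,0,0,0,0,30]]]'
```

```text
time_s: 17.3
eef_pos: [543.5, 113.4, 109.2]
ee_rot: [-0.0, 0.707, 0.707, -0.0]
force: [0.5, -1.2, -2.6]
grip_width: 0.554
grip_force: 60.1
```

```bash
python3 -m crank '[[[-0.01,0,0.02,0,0,0,30],[0,0,0.02,0,0,0,30],[0,0,0.02,0,0,0,30],[0,0,0.02,0,0,0,30],[0,0,0,0,0,0,30],[0,0,0,0,0,0,30],[0,0,0,0,0,0,30],[0,0,0,0,0,0,30]]]'
```

```text
time_s: 18.1
eef_pos: [543.6, 113.3, 107.5]
ee_rot: [0.0, 0.707, 0.707, 0.0]
force: [-2.8, 0.2, 5.5]
grip_width: 0.556
grip_force: 60.5
```

The 7 N rise fits about 1.9 mm of gasket travel from 109.4. A little more.

```bash
python3 -m crank '[[[0,-0.01,0.02,0,0,0,30],[0,0,0.02,0,0,0,30],[0,0,0,0,0,0,30],[0,0,0,0,0,0,30],[0,0,0,0,0,0,30],[0,0,0,0,0,0,30],[0,0,0,0,0,0,30],[0,0,0,0,0,0,30]]]'
python3 - <<'E'
from h import *
F=[];P=[]
for i in range(6):
    a=capture(['side','scene'][i%2]);s=sense();F.append(s['force']);P.append(s['eef_pos'])
    if i==4: A=a
print(np.round(F,1),np.mean(F,0),np.mean(P,0),s['wrist_torque'])
cv2.imwrite('pics/s6.png',np.hstack([cv2.resize(A[150:250,220:320],(400,400),interpolation=2),cv2.resize(a[190:290,230:330],(400,400),interpolation=2)]))
E
```

```text
time_s: 18.9
eef_pos: [543.6, 113.3, 106.9]
ee_rot: [0.0, 0.707, 0.707, 0.0]
force: [-2.6, 0.2, 7.1]
grip_width: 0.557
grip_force: 60.8
[[-2.9 -0.6  7. ]
 [-2.5 -0.   7.3]
 [-3.2 -0.5  7.2]
 [-1.9  0.2  6.9]
 [-1.9  0.1  7.4]
 [-1.6  0.3  6.9]] [-2.31554364 -0.07926808  7.11103531] [543.60474908 113.30640419 106.86733009] [-0.12413326  0.53039561 -0.0153085 ]
```

View pics/s6.png

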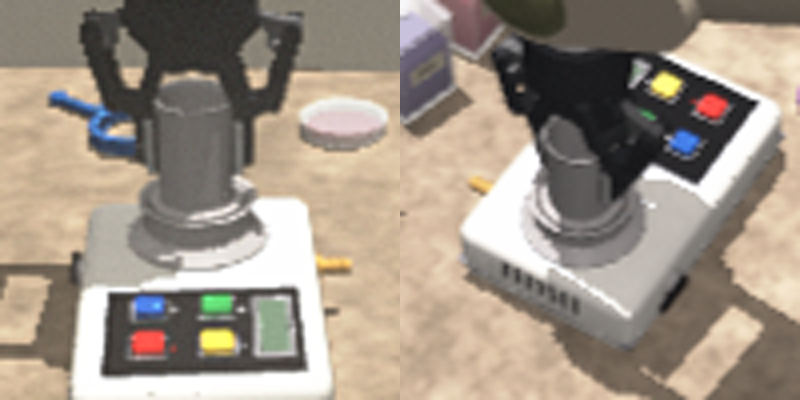

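Funnel is level in the cup and all keys are up. The push is 7.1 N at the wrist plus about 2 N of funnel weight, so roughly 9 N on the gasket. Steady, so I'm handing in.

```bash
python3 -c "
from rig import *
print(finish_job())"
```

```text
the job is handed in; nothing more can be done
None
```

Job handed in, result not reported back: green, yellow and blue were each pressed alone in that order, red was left alone, and the steel funnel is held level in the filter seat at about 9 N on the gasket.

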